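Put the brass gauge plug away behind the push-push hatch

TASK

Press the orange pad of the blue gauge case's hatch gently until its push-push latch lets go and the hatch springs wide open. Set the knobbed brass plug, without dropping it, all the way down into the empty pocket inside, then swing the hatch shut and press gently until it latches and stays shut by itself. Leave everything else where it is.

Things in the scene. Friction and masses are not known exactly. Their poses are not given: they have to be found in the camera images.
- case: Blue gauge case fixed to the bench on feet 0 to 8 mm high, 160 (x) by 190 mm (y), rim 66 mm over its origin, walls 5 mm. Origin: centre of its underside; x points from the latch side (towards the robot) to the hinge side, z up. Inside, a black nest plate, its top at z = 24 mm, has two round pockets, both at x = 8 mm: at y = -45 mm filled by a steel stub, at y = +45 mm empty
- pocket (a point): Centre of the mouth of the empty pocket (31 mm wide, 20 mm deep, mouth bevelled by 2 mm), at the height of the nest plate's top; axes as the case
- lid (a joint): Angle (rad) of the case's hatch: 0 to 0.005 when latched, about flush with the rim; grows as it opens. Once free, a spring swings it in 1.5 to 2 s to its stop at 1.7, leaning a little back beyond upright; it never stays in between. Pushed from behind (the hinge side) towards the robot and then down, it resists with 2 to 5 N at the pad until nearly shut
- lid_hinge (a point): Middle of the hatch's hinge line, which runs along the case's y axis, at x = 73, z = 62 mm in the case's frame. The hatch is an aluminium plate 143 mm long from the hinge towards the robot, 176 mm wide, 6 mm thick, its underside on the hinge line, inset between the walls; the point's axes turn with it (as the pad's)
- press_pad (a point): Centre of the orange pad (30 by 50 mm) on the hatch's outer face near its free edge, where to press; 121 mm from the hinge line, 6 mm off the hatch's underside, flush with its face. Turns with the hatch: x points from the pad to the hinge, z out of the hatch (up when shut)
- latch: Push-push latch under the pad, hidden while shut; origin on the case floor. To free it: press the pad 4 to 8.5 mm down (differs unseen from case to case; 4 to 8.5 N on a soft bumper), then let go. To latch, from open: press 3 to 7 mm below the latched place (4 to 7 N), then let go. 1 to 2 mm further (by 10 N) is a hard stop where the force shoots up; over 20 N damages the latch
- plug: Brass gauge plug standing upright and loose on the bench, 0.14 to 0.28 kg. Origin: centre of its underside; z up. Stem 28 mm diameter from 0 to 16 mm, flange 40 mm diameter from 16 to 20 mm, knob to hold it by 22 mm diameter from 20 to 44 mm. Seated, its flange lies on the nest plate and its origin is 16 mm below the pocket's mouth, so that the shut hatch clears its knob
- stub: Steel stub plug (flange 40 mm across, 6 mm high over the nest plate) resting in the other pocket; origin at the centre of its underside. Leave it there
- flange: Bystander: stepped brass disc, 64 mm across and 26 mm high, on the bench; origin at the centre of its underside. It and the plug stand on opposite sides of the case
- bolt_a: Bystander: black bolt standing on its head, 26 mm across and 72 mm high; origin at the centre of its underside
- bolt_b: Bystander: a second bolt like it
- micrometer: Bystander: grey micrometer lying flat, about 115 by 55 by 16 mm; origin on the bench at one end of its bow
- die: Bystander: dark ring die, 48 mm across, 14 mm high; origin at the centre of its underside
- wrench: Bystander: wrench 160 mm long lying flat; origin near its middle, on the bench

How it is judged:
By the outcome, as a careful person would: the job done as asked, in the order asked, and still so for the second after the job is handed in, with the robot touching nothing.
It also fails if it takes over 72 s, if anything falls off the work surface, if the arm or the gripper's body presses on something with over 40 N, if the wrist force passes 120 N, or if a joint passes its speed limit or range.

ROBOT

A 6-joint arm with a two-finger parallel gripper is mounted at the origin on the work surface. World frame = base frame: x ahead of the robot, y to its left, z up, the work surface at z = 0. Lengths are in m, angles in rad, forces in N, time in s.
With the tool pointing down it reaches from about 0.35 to 0.775 m from the base axis. Payload 7.3 kg.
Tool frame: the origin (TCP) lies on the centre line of the jaws, within the pads' length; the fingertips stand ahead of it and the grasp point (between the pads) lies 11 mm behind it (robot.nose_length is the z of the fingertips in the tool frame, in m); z points along the fingers, y is the line along which they close (so a half turn about z gives the same grasp; the last joint's range is limited). The gripper opens to 92 mm and grips with 3 to 60 N. Pads are 19 mm wide; open, the fingers measure 130 mm over their backs; the gripper's body (75 mm by 190 mm) begins 47 mm behind the grasp point.
Start: joints at [-1.256, 0.342, 1.524, -0, 1.275, -0.146], TCP at [0.233, -0.47, 0.235] pointing down, gripper open.
Joint ranges: [-2.53, 2.53], [-0.77, 2.02], [0.04, 2.7], [-1, 4.14], [0.28, 2.66], [-3.11, 3.11]. Speed limits (rad/s): [2.57, 2.57, 3.14, 3.14, 3.14, 3.14].

INTERFACE

Orientations are given as [roll, pitch, yaw] about the fixed x, y, z axes, in that order (R = Rz(yaw) Ry(pitch) Rx(roll)).
In Python, from cell import robot, cams gives the robot as it stands. The module is installed in compiled form; this text tells all that it offers.
- The arm moves only by the tool carry_out, never from a script. Its argument "deltas" is a list of rows, each a list of 7 numbers: the shift along the tool's x, y, z in cm, then the turn, a rotation vector about the tool's x, y, z in rad, then the opening, from 0 (shut) to 1 (fully open). A call has exactly 8 rows; each row shifts and turns the commanded pose from where the row before left it, along the tool's axes as they then stand; what a row does not reach is not made up. A row lasts 1/12 s, in which the tool goes at most 41.7 mm and 7.16 degrees, less where a joint would pass 70% of its speed; a pose out of reach is approached as far as the arm can. A call is refused whole if a number of a shift passes 4.17 or a number of a turn 0.125, either way. A call with a gripper value outside its range is refused whole. The fingers move at their own pace and stop on an object; "force" is the grip in N (left out, the last holds). Time passes only in rows, so rows that do not move let the fingers close, or fill a call up. It gives the time, the measured TCP pose, the force, the opening and the grip force at its end, in the units of the state.
- robot.observe(): the state, without advancing time (a new reading comes with each control period).
- cams.read_camera(name): name is "side" or "top" or "wrist"; returns a dict with "image" (384x512x3 uint8, blue, green, red), "depth" (384x512 float32, m along the optical axis (not along the pixel's ray), 0 where there is no reading), "fx", "fy", "cx", "cy" (pixels), "world_to_cam" (4x4, takes a point from world to camera coordinates). Camera axes: x right, y up, looking along -z (the intrinsics and any distortion apply to the point x, -y, -z); pixel columns grow to the right and rows downward; lengths in m; the calibration is good to about 2 mm. A picture is of the moment at which its call begins.
- robot.hand_in(): hands the job in; it is judged then, once.
The state is a dict: "time": time; "qpos": joint angles; "qvel": joint speeds; "joint_efforts": joint torques, N m; "tool_pos": TCP position; "tool_rot": TCP orientation; "contact_force": force on the tool from outside, world axes, zero at the start; "torque": the same for the moment, N m; "opening": finger opening in m; "grip_force": force on a finger pad.
Only numpy, scipy, OpenCV 4.12 (cv2) and the standard library are available. Lean on these libraries where they do the work, as an engineer would, in place of code of your own. Each camera call takes 0.05 s, during which the arm holds its last target. There are 200 camera calls.

## Working session

There is one attempt and no reset: what is moved stays moved. The work goes in short steps, Python scripts to look and compute and a tool call to move; the robot and the scene stay as the last step left them, time stands still between calls to the robot, and variables do not carry over. Pictures are saved under pics/ and viewed, at most 10 in all, crops included, and the job is handed in when it is done.

Besides the shell and the picture viewer there is one more tool, called after "Call:" as name(argument=value, ...), one argument or row to a line, values as JSON. carry_out: Moves the arm, as the interface text tells. Its arguments: {"type":"object","properties":{"deltas":{"type":"array","items":{"type":"array","items":{"type":"number"}}},"force":{"type":"number"}},"required":["deltas"]}

```bash
mkdir -p pics
cat > h.py <<'E'
import numpy as np, cv2
from cell import robot, cams
def shot(n,f=None):
    d=cams.read_camera(n); np.savez('%s.npz'%(f or n),**d)
    if f: cv2.imwrite('pics/%s.png'%f,d['image'])
    return d
def pt(d,u,v,r=2):
    w=d['depth'][v-r:v+r+1,u-r:u+r+1]; w=w[w>0]
    z=np.median(w) if len(w) else np.nan
    c=np.array([(u-d['cx'])/d['fx']*z,-(v-d['cy'])/d['fy']*z,-z,1])
    return (np.linalg.inv(d['world_to_cam'])@c)[:3]
def ray(d,u,v,h):
    "world point on pixel ray at height z=h"
    M=np.linalg.inv(d['world_to_cam']); o=M[:3,3]
    r=M[:3,:3]@np.array([(u-d['cx'])/d['fx'],-(v-d['cy'])/d['fy'],-1]); return o+r*(h-o[2])/r[2]
E
python3 - <<'E'
from h import *
print(robot.nose_length); s=robot.observe(); print(s)
for n in('top','side'):
    d=shot(n,n+'1'); print(n,d['fx'],[k for k in d if k not in('image','depth')],np.linalg.inv(d['world_to_cam'])[:3,3])
a=cv2.imread('pics/top1.png'); 
cv2.imwrite('pics/top1b.png',cv2.resize(a,(768,576)))
E
```

```text
0.008
{'time': 0.0, 'qpos': array([-1.25601720e+00,  3.42714333e-01,  1.52500423e+00, -3.67332768e-05,
        1.27537284e+00, -1.45997297e-01]), 'qvel': array([-0.00059355,  0.00015708, -0.00017483,  0.00185553,  0.00058616,
       -0.00059919]), 'joint_efforts': array([ 1.56500249e-03, -4.31242347e+01, -2.44214505e+01,  7.17912731e-02,
        5.60877775e-02, -1.41909672e-04]), 'tool_pos': array([ 0.23332936, -0.46987253,  0.23405376]), 'tool_rot': array([-3.14010474e+00, -1.83284301e-04,  4.60787010e-01]), 'contact_force': array([0.93268082, 0.45518763, 0.28056178]), 'torque': array([0.06264402, 0.01229195, 0.03702284]), 'grip_force': 0.0, 'opening': 0.09159486566394907}
top 490.5643572042053 ['fx', 'fy', 'cx', 'cy', 'world_to_cam'] [0.4285663  0.00672762 1.37794997]
side 396.9670956121869 ['fx', 'fy', 'cx', 'cy', 'world_to_cam'] [ 0.02658691 -0.94269526  0.79007519]
```

View pics/top1b.png

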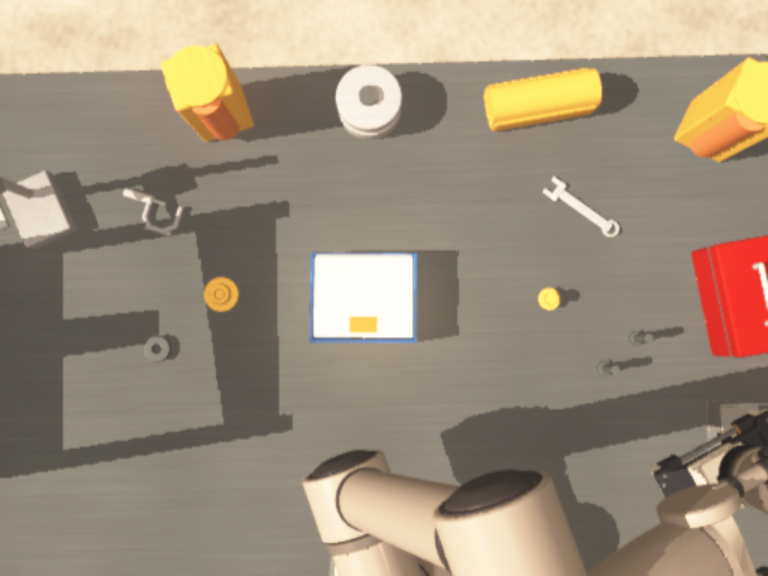

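View pics/side1.png

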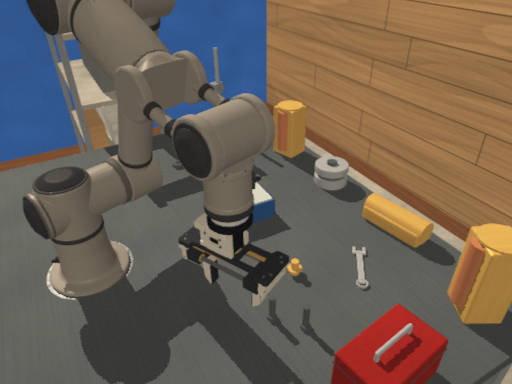

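The top view (1.5x) shows the case at (312–417, 253–341) and its pad at (363,324). The plug is at (549,298), the flange at (221,294), and the bolts at (607,368) and (638,338). In the side view the gripper stands clear, above and behind the plug.

Run:
```python
from h import *
np.set_printoptions(precision=4,suppress=True)
d=dict(np.load('top1.npz')); im=d['image'].astype(int); dep=d['depth']
M=np.linalg.inv(d['world_to_cam']); print(M)
V,U=np.mgrid[:384,:512]; P=np.stack([(U-d['cx'])/d['fx']*dep,-(V-d['cy'])/d['fy']*dep,-dep],-1)@M[:3,:3].T+M[:3,3]
b,g,r=im[...,0],im[...,1],im[...,2]
def box(m,u0,u1,v0,v1):
    z=np.zeros_like(m); z[v0:v1,u0:u1]=m[v0:v1,u0:u1]; return z
def rep(n,m):
    q=P[m]; print(n,m.sum(),np.median(q,0),q.mean(0),np.ptp(q,axis=0)); return q
cm=box((P[...,2]>.05),190,295,155,240); q=rep('case',cm)
print(cv2.minAreaRect(q[:,:2].astype(np.float32)*1000), np.percentile(q[:,2],[5,50,95]))
pm=box((r>200)&(b<120),225,260,205,230); q=rep('pad',pm); print(cv2.minAreaRect(q[:,:2].astype(np.float32)*1000))
for n,lo in(('plug all',.008),('knob',.035)):
    q=rep(n,box(P[...,2]>lo,350,376,185,212)); print(cv2.minEnclosingCircle(q[:,:2].astype(np.float32)*1000))
rep('flange',box(P[...,2]>.01,130,165,180,215))
rep('bA',box(P[...,2]>.04,390,416,235,255));rep('bB',box(P[...,2]>.04,417,440,215,235))
for uv in [(208,169),(277,169),(208,227),(277,227)]: print(uv,ray(d,*uv,.07))
```

```text
[[-0.0275  0.9973 -0.0679  0.4286]
 [-0.9996 -0.0272  0.0062  0.0067]
 [ 0.0043  0.0681  0.9977  1.3779]
 [ 0.      0.      0.      1.    ]]
case 4080 [0.4984 0.0375 0.0687] [0.4986 0.0383 0.082 ] [0.164  0.1912 1.3279]
((497.3955993652344, 38.37871551513672), (188.619140625, 158.95071411132812), 88.30763244628906) [0.0639 0.0687 0.0733]
pad 153 [0.45   0.0391 0.0698] [0.4499 0.0388 0.0783] [0.0327 0.054  1.3159]
((448.6566467285156, 32.69255065917969), (59.10832214355469, 28.590221405029297), 78.08183288574219)
plug all 163 [ 0.4874 -0.3002  0.0207] [ 0.4871 -0.2981  0.0434] [0.0794 0.3292 1.3676]
((461.15557861328125, -157.8673858642578), 167.79039001464844)
knob 57 [ 0.4875 -0.3031  0.0427] [ 0.4863 -0.2923  0.0889] [0.0699 0.321  1.3427]
((460.65185546875, -153.76527404785156), 163.66883850097656)
flange 216 [0.5131 0.3031 0.0198] [0.5119 0.2976 0.0442] [0.1136 0.3277 1.3679]
bA 50 [ 0.3582 -0.4     0.0691] [ 0.3617 -0.3771  0.1431] [0.0788 0.4166 1.3369]
bB 49 [ 0.4121 -0.4625  0.0679] [ 0.4115 -0.4533  0.0907] [0.0246 0.4799 1.3365]
(208, 169) [0.5782 0.127  0.07  ]
(277, 169) [ 0.5732 -0.0578  0.07  ]
(208, 227) [0.4233 0.1302 0.07  ]
(277, 227) [ 0.4182 -0.0531  0.07  ]
```

Call:
carry_out(
  deltas=[
    [0,0,0,0,0,0.1225,0],
    [0,0,0,0,0,0.1225,0],
    [0,0,0,0,0,0.1225,0],
    [0.3,-0.8,0,0,0,0.1225,0],
    [0.6,-1.6,0,0,0,0,0],
    [1.26,-3.22,0,0,0,0,0],
    [1.26,-3.22,0,0,0,0,0],
    [1.26,-3.22,0,0,0,0,0],
  ],
  force=20,
)

```text
time: 0.77
tool_pos: [0.2828, -0.3493, 0.2342]
tool_rot: [-3.141, 0.0, -0.03]
contact_force: [0.2, 1.1, 0.8]
opening: 0.0432
grip_force: 0.0
```

Call:
carry_out(
  deltas=[
    [1.26,-3.22,0,0,0,0,0],
    [1.26,-3.22,0,0,0,0,0],
    [1.26,-3.22,0,0,0,0,0],
    [1.26,-3.22,0,0,0,0,0],
    [1.26,-3.22,0,0,0,0,0],
    [1.26,-3.22,0,0,0,0,0],
    [1.26,-3.22,0,0,0,0,0],
    [1.26,-3.22,0,0,0,0,0],
  ],
)

```text
time: 1.43
tool_pos: [0.3912, -0.0945, 0.2346]
tool_rot: [3.142, 0.0, -0.029]
contact_force: [0.8, -0.3, -0.4]
opening: 0.0006
grip_force: 0.0
```

Call:
carry_out(
  deltas=[
    [1.26,-3.22,1,0,0,0,0],
    [1.26,-3.22,2,0,0,0,0],
    [1.26,-3.22,2,0,0,0,0],
    [1.1,-2.6,2,0,0,0,0],
    [0.5,-1.2,1.5,0,0,0,0],
    [0,0,1.5,0,0,0,0],
    [0,0,1.0,0,0,0,0],
    [0,0,0,0,0,0,0],
  ],
)

```text
time: 2.1
tool_pos: [0.4472, 0.0373, 0.1226]
tool_rot: [-3.141, 0.005, -0.028]
contact_force: [-0.1, 0.4, -0.3]
opening: 0.0005
grip_force: 0.0
```

Run:
```python
from h import *
np.set_printoptions(precision=4,suppress=True)
d=shot('wrist','w1'); s=robot.observe(); print(s['tool_pos'],s['contact_force'])
```

```text
[0.4479 0.037  0.1237] [-0.0836 -0.0808  0.5349]
```

View pics/w1.png

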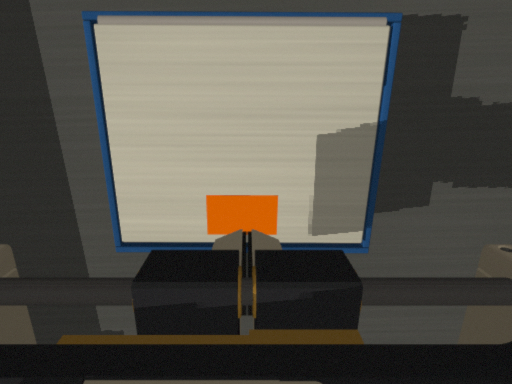

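The wrist view shows the pad at columns 207–277 and rows 195–235, with the closed fingertips at about (248,232). The rim corners are at roughly (90,15), (398,17), (118,250) and (368,250).

Run:
```python
from h import *
np.set_printoptions(precision=4,suppress=True)
d=dict(np.load('w1.npz'))
for uv in [(242,205),(225,205),(262,205),(180,80),(300,60),(150,200)]: print('lid',uv,pt(d,*uv))
P=[ray(d,u,v,.0685) for u,v in [(207,195),(277,195),(278,235),(207,235)]]; print(np.array(P),np.mean(P,0))
C=[ray(d,u,v,.067) for u,v in [(84,13),(402,15),(371,253),(115,251)]]; C=np.array(C);print(C,C.mean(0))
print('yaw',[np.arctan2(-(C[0]-C[1])[0],(C[0]-C[1])[1]),np.arctan2(-(C[3]-C[2])[0],(C[3]-C[2])[1]),np.arctan2((C[0]-C[3])[1],(C[0]-C[3])[0])])
```

```text
lid (242, 205) [0.4556 0.0401 0.0723]
lid (225, 205) [0.4558 0.052  0.072 ]
lid (262, 205) [0.455  0.026  0.0719]
lid (180, 80) [0.5389 0.0758 0.0712]
lid (300, 60) [0.5482 0.0017 0.071 ]
lid (150, 200) [0.4608 0.1043 0.0714]
[[0.4624 0.0646 0.0685]
 [0.461  0.0152 0.0685]
 [0.4298 0.0144 0.0685]
 [0.4313 0.0668 0.0685]] [0.4461 0.0402 0.0685]
[[ 0.578   0.1302  0.067 ]
 [ 0.5716 -0.059   0.067 ]
 [ 0.4121 -0.0563  0.067 ]
 [ 0.4192  0.1376  0.067 ]] [0.4952 0.0381 0.067 ]
yaw [np.float64(-0.034087383015838614), np.float64(-0.03644827027606803), np.float64(-0.046316527220026056)]
```

Call:
carry_out(
  deltas=[
    [0,-0.2,1,0,0,0,0],
    [0,0,1.5,0,0,0,0],
    [0,0,1.0,0,0,0,0],
    [0,0,0.4,0,0,0,0],
    [0,0,0.1,0,0,0,0],
    [0,0,0.1,0,0,0,0],
    [0,0,0.1,0,0,0,0],
    [0,0,0,0,0,0,0],
  ],
)

```text
time: 2.82
tool_pos: [0.4492, 0.0387, 0.0832]
tool_rot: [3.141, -0.001, -0.029]
contact_force: [-0.5, -0.4, 0.1]
opening: 0.0005
grip_force: 0.0
```

Call:
carry_out(
  deltas=[
    [0,0,0.1,0,0,0,0],
    [0,0,0.1,0,0,0,0],
    [0,0,0.1,0,0,0,0],
    [0,0,0.1,0,0,0,0],
    [0,0,0.1,0,0,0,0],
    [0,0,0.1,0,0,0,0],
    [0,0,0,0,0,0,0],
    [0,0,0,0,0,0,0],
  ],
)

```text
time: 3.48
tool_pos: [0.4488, 0.0388, 0.0767]
tool_rot: [3.142, 0.0, -0.029]
contact_force: [-0.8, -0.5, 3.0]
opening: 0.0006
grip_force: 1.2
```

Call:
carry_out(
  deltas=[
    [0,0,0.05,0,0,0,0],
    [0,0,0.05,0,0,0,0],
    [0,0,0.05,0,0,0,0],
    [0,0,0.05,0,0,0,0],
    [0,0,0.05,0,0,0,0],
    [0,0,0,0,0,0,0],
    [0,0,0,0,0,0,0],
    [0,0,0,0,0,0,0],
  ],
)

```text
time: 4.15
tool_pos: [0.4488, 0.0388, 0.0743]
tool_rot: [3.141, -0.0, -0.029]
contact_force: [-2.1, -0.4, 5.9]
opening: 0.0004
grip_force: 2.9
```

Call:
carry_out(
  deltas=[
    [0,0,0.05,0,0,0,0],
    [0,0,0.05,0,0,0,0],
    [0,0,0.05,0,0,0,0],
    [0,0,0,0,0,0,0],
    [0,0,0,0,0,0,0],
    [0,0,0,0,0,0,0],
    [0,0,0,0,0,0,0],
    [0,0,0,0,0,0,0],
  ],
)

```text
time: 4.82
tool_pos: [0.4488, 0.0388, 0.0729]
tool_rot: [3.141, 0.0, -0.029]
contact_force: [-2.6, -0.0, 5.7]
opening: 0.0004
grip_force: 3.3
```

Call:
carry_out(
  deltas=[
    [0,0,-2,0,0,0,0],
    [-1,0,-3.8,0,0,0,0],
    [-2,0,-3.5,0,0,0,0],
    [-2,0,-3,0,0,0,0],
    [-1,1,-2,0,0,0,0],
    [0,2,-1,0,0,0,0],
    [0,3,0,0,0,0,0],
    [0,3,0,0,0,0,0.8],
  ],
)

```text
time: 5.48
tool_pos: [0.3865, -0.0501, 0.2266]
tool_rot: [3.141, -0.003, -0.027]
contact_force: [0.3, 0.1, -0.8]
opening: 0.0037
grip_force: 0.0
```

Run:
```python
from h import *
np.set_printoptions(precision=4,suppress=True)
d=shot('top','t2'); s=robot.observe(); print(s['tool_pos'],s['contact_force'],s['qpos'])
for uv in [(242,170),(242,190),(242,215),(225,170)]: print(uv,pt(d,*uv))
```

```text
[ 0.3867 -0.0546  0.2262] [ 2.8745 -2.0934  0.0935] [-0.3348  0.0999  1.87   -0.0031  1.1687  1.267 ]
(242, 170) [0.5735 0.0361 0.0657]
(242, 190) [0.5194 0.0374 0.0694]
(242, 215) [0.4527 0.0391 0.0704]
(225, 170) [0.5747 0.0817 0.0664]
```

Call:
carry_out(
  deltas=[
    [1,-2,0,0,0,0,0],
    [2,-3,0,0,0,0,0],
    [2,-3,0,0,0,0,0],
    [1,-1,1,0,0,0,0],
    [0,0,1,0,0,0,0],
    [0,0,0,0,0,0,0],
    [0,0,0,0,0,0,0],
    [0,0,0,0,0,0,0],
  ],
)

```text
time: 6.2
tool_pos: [0.4488, 0.0386, 0.2059]
tool_rot: [3.141, -0.0, -0.03]
contact_force: [-0.7, -0.3, 0.3]
opening: 0.0003
grip_force: 0.0
```

Run:
```python
from h import *
np.set_printoptions(precision=4,suppress=True)
d=shot('wrist','w2'); s=robot.observe(); print(s['tool_pos'],s['contact_force'])
for uv in [(180,80),(300,60),(150,150),(200,100)]: print('lid',uv,pt(d,*uv))
```

```text
[0.4489 0.0385 0.2062] [ 0.0763  0.4813 -0.5916]
lid (180, 80) [0.5448 0.094  0.0709]
lid (300, 60) [ 0.5579 -0.011   0.0708]
lid (150, 150) [0.4836 0.1289 0.0688]
lid (200, 100) [0.5275 0.0777 0.0712]
```

Call:
carry_out(
  deltas=[
    [0,0,2,0,0,0,0],
    [0,0,3,0,0,0,0],
    [0,0,3,0,0,0,0],
    [0,0,2.5,0,0,0,0],
    [0,0,1.2,0,0,0,0],
    [0,0,0.6,0,0,0,0],
    [0,0,0.2,0,0,0,0],
    [0,0,0.2,0,0,0,0],
  ],
)

```text
time: 6.92
tool_pos: [0.4495, 0.0385, 0.0794]
tool_rot: [3.141, -0.002, -0.03]
contact_force: [0.1, -0.3, 0.3]
opening: 0.0006
grip_force: 0.0
```

Call:
carry_out(
  deltas=[
    [0,0,0.1,0,0,0,0],
    [0,0,0.1,0,0,0,0],
    [0,0,0.1,0,0,0,0],
    [0,0,0.1,0,0,0,0],
    [0,0,0.05,0,0,0,0],
    [0,0,0.05,0,0,0,0],
    [0,0,0,0,0,0,0],
    [0,0,0,0,0,0,0],
  ],
)

```text
time: 7.58
tool_pos: [0.4493, 0.0386, 0.0741]
tool_rot: [3.141, -0.001, -0.029]
contact_force: [0.1, -2.4, 5.2]
opening: 0.0001
grip_force: 2.5
```

Call:
carry_out(
  deltas=[
    [0,0,0.05,0,0,0,0],
    [0,0,0.05,0,0,0,0],
    [0,0,0.05,0,0,0,0],
    [0,0,0.05,0,0,0,0],
    [0,0,0,0,0,0,0],
    [0,0,0,0,0,0,0],
    [0,0,0,0,0,0,0],
    [0,0,0,0,0,0,0],
  ],
)

```text
time: 8.25
tool_pos: [0.4494, 0.0386, 0.0723]
tool_rot: [3.141, -0.001, -0.029]
contact_force: [-1.1, -3.8, 7.3]
opening: 0.0007
grip_force: 3.6
```

Call:
carry_out(
  deltas=[
    [0,0,0.05,0,0,0,0],
    [0,0,0,0,0,0,0],
    [0,0,0,0,0,0,0],
    [0,0,0,0,0,0,0],
    [0,0,0,0,0,0,0],
    [0,0,0,0,0,0,0],
    [0,0,0,0,0,0,0],
    [0,0,0,0,0,0,0],
  ],
)

```text
time: 8.92
tool_pos: [0.4493, 0.0386, 0.0718]
tool_rot: [3.141, -0.001, -0.029]
contact_force: [-1.0, -2.6, 8.1]
opening: 0.0005
grip_force: 3.8
```

Call:
carry_out(
  deltas=[
    [0,0,0.05,0,0,0,0],
    [0,0,0,0,0,0,0],
    [0,0,0,0,0,0,0],
    [0,0,0,0,0,0,0],
    [0,0,0.03,0,0,0,0],
    [0,0,0,0,0,0,0],
    [0,0,0,0,0,0,0],
    [0,0,0,0,0,0,0],
  ],
)

```text
time: 9.58
tool_pos: [0.4494, 0.0386, 0.0711]
tool_rot: [3.141, -0.002, -0.029]
contact_force: [-1.5, -3.4, 9.8]
opening: 0.0002
grip_force: 4.4
```

Call:
carry_out(
  deltas=[
    [0,0,-1.5,0,0,0,0],
    [-1,0,-3.8,0,0,0,0],
    [-2,0,-3.8,0,0,0,0],
    [-2,0,-3.5,0,0,0,0],
    [-1,1,-2.5,0,0,0,0],
    [0,2,-1,0,0,0,0],
    [0,3,0,0,0,0,0],
    [0,3,0,0,0,0,0],
  ],
)

```text
time: 10.25
tool_pos: [0.3869, -0.0499, 0.2313]
tool_rot: [3.141, -0.003, -0.027]
contact_force: [0.0, 0.7, -0.7]
opening: 0.0005
grip_force: 0.0
```

Run:
```python
from h import *
np.set_printoptions(precision=4,suppress=True)
d=shot('top','t3'); s=robot.observe(); print(s['tool_pos'],s['contact_force'])
for uv in [(242,170),(242,190),(242,215),(225,170)]: print(uv,pt(d,*uv))
```

```text
[ 0.3871 -0.0543  0.2308] [ 2.5681 -3.4578  0.5467]
(242, 170) [0.5734 0.0361 0.067 ]
(242, 190) [0.5179 0.0369 0.0906]
(242, 215) [0.4518 0.0379 0.1174]
(225, 170) [0.5747 0.0817 0.0665]
```

Call:
carry_out(
  deltas=[
    [0,3.4,0,0,0,0,0.7],
    [0,3.4,0,0,0,0,0.7],
    [1,3.4,0,0,0,0,0.7],
    [2,3.4,0,0,0,0,0.7],
    [2.3,3.4,0,0,0,0,0.7],
    [2.3,3.2,1,0,0,0,0.7],
    [2.0,2.5,2,0,0,0,0.7],
    [1.2,1.2,3,0,0,0,0.7],
  ],
)

```text
time: 10.97
tool_pos: [0.4906, -0.2954, 0.171]
tool_rot: [3.138, -0.005, -0.031]
contact_force: [-0.5, 0.5, 0.0]
opening: 0.0492
grip_force: 0.0
```

Call:
carry_out(
  deltas=[
    [0,0.3,2,0,0,0,0.7],
    [0,0,1,0,0,0,0.7],
    [0,0,0,0,0,0,0.7],
    [0,0,0,0,0,0,0.7],
    [0,0,0,0,0,0,0.7],
    [0,0,0,0,0,0,0.7],
    [0,0,0,0,0,0,0.7],
    [0,0,0,0,0,0,0.7],
  ],
)

```text
time: 11.63
tool_pos: [0.488, -0.2945, 0.1415]
tool_rot: [3.14, -0.002, -0.029]
contact_force: [-0.1, 0.1, -0.9]
opening: 0.0644
grip_force: 0.0
```

Run:
```python
from h import *
np.set_printoptions(precision=4,suppress=True)
s=robot.observe(); print(s['tool_pos'],s['tool_rot'],s['opening'])
d=shot('wrist','w3'); t=shot('top','t4')
i=np.hstack([d['image'],t['image'][130:260,150:320].repeat(2,0).repeat(2,1)[:, :288]] if 0 else [d['image']])
c=cv2.resize(t['image'][130:260,150:400],(500,260),interpolation=cv2.INTER_CUBIC)
cv2.imwrite('pics/c4.png',np.vstack([d['image'][:330,:500],c]))
```

```text
[ 0.488  -0.2945  0.1415] [ 3.1403 -0.0016 -0.0289] 0.06441706210749396
```

View pics/c4.png

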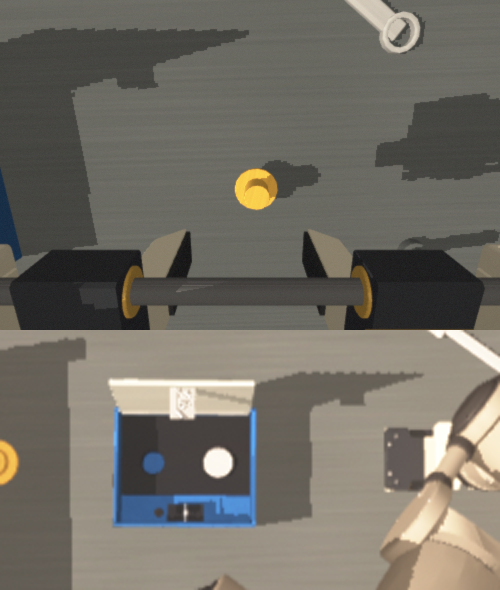

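The wrist view shows the plug at about (256,189), with its knob top near (258,195). In the top view the hatch is wide open, the empty pocket is at (226,196) and the stub at (259,196).

Run:
```python
from h import *
np.set_printoptions(precision=4,suppress=True)
def cloud(d):
    M=np.linalg.inv(d['world_to_cam']); V,U=np.mgrid[:384,:512]; D=d['depth']
    return np.stack([(U-d['cx'])/d['fx']*D,-(V-d['cy'])/d['fy']*D,-D],-1)@M[:3,:3].T+M[:3,3]
d=dict(np.load('w3.npz')); P=cloud(d); s=np.s_[160:220,225:290]; q=P[s].reshape(-1,3); q=q[np.abs(q[:,2]-.03)<.025]
for lo,hi in((.015,.025),(.039,.05)):
    k=q[(q[:,2]>lo)&(q[:,2]<hi)]; print(len(k),k.mean(0),cv2.minEnclosingCircle(k[:,:2].astype(np.float32)*1000))
t=dict(np.load('t4.npz')); im=t['image'].astype(int); P=cloud(t); 
b,g,r=im[...,0],im[...,1],im[...,2]
print('nest z',[P[v,u,2] for u,v in((240,200),(243,196),(226,185))])
sub=np.s_[185:210,213:240]; m=(b[sub]-r[sub]>50); v,u=np.nonzero(m); print(len(u),u.mean()+213,v.mean()+185)
print('pocket',ray(t,u.mean()+213,v.mean()+185,.026),ray(t,u.mean()+213,v.mean()+185,.016))
sub=np.s_[180:212,244:274]; m=(r[sub]>170)&(b[sub]>150); v,u=np.nonzero(m); print(len(u),'stub',ray(t,u.mean()+244,v.mean()+180,.032))
for uv in [(242,158),(230,158),(255,158),(210,158),(242,163)]: print('lid',uv,pt(t,*uv,r=1))
ps=np.array([.4965,.038]);R=lambda a:np.array([[np.cos(a),-np.sin(a)],[np.sin(a),np.cos(a)]])
for a in(-.03,-.034): print('expect pocket',ps+R(a)@[.008,.045],'stub',ps+R(a)@[.008,-.045],'hinge',ps+R(a)@[.073,0])
```

```text
754 [ 0.4919 -0.303   0.0208] ((486.29730224609375, -303.1634521484375), 20.07560157775879)
515 [ 0.4872 -0.3033  0.0446] ((486.4530944824219, -303.3232421875), 11.095327377319336)
nest z [np.float64(0.023779957480789538), np.float64(0.02685852725423965), np.float64(0.023397720093365937)]
83 226.3855421686747 196.26506024096386
pocket [0.5063 0.0819 0.026 ] [0.5068 0.0825 0.016 ]
169 stub [ 0.5048 -0.0066  0.032 ]
lid (242, 158) [0.5881 0.0324 0.1985]
lid (230, 158) [0.5892 0.0615 0.1959]
lid (255, 158) [0.5876 0.0009 0.1959]
lid (210, 158) [0.5902 0.1098 0.1981]
lid (242, 163) [0.5762 0.0328 0.1956]
expect pocket [0.5058 0.0827] stub [ 0.5031 -0.0072] hinge [0.5695 0.0358]
expect pocket [0.506  0.0827] stub [ 0.503  -0.0072] hinge [0.5695 0.0355]
```

Call:
carry_out(
  deltas=[
    [-0.1,0.88,0,0,0,0,0.7],
    [0,0,2,0,0,0,0.7],
    [0,0,3,0,0,0,0.7],
    [0,0,3,0,0,0,0.7],
    [0,0,2,0,0,0,0.7],
    [0,0,0.8,0,0,0,0.7],
    [0,0,0.3,0,0,0,0.7],
    [0,0,0,0,0,0,0.5],
  ],
)

```text
time: 12.4
tool_pos: [0.4866, -0.3038, 0.0293]
tool_rot: [3.141, 0.0, -0.029]
contact_force: [-1.3, 0.2, -0.0]
opening: 0.0609
grip_force: 0.0
```

Call:
carry_out(
  deltas=[
    [0,0,0,0,0,0,0],
    [0,0,0,0,0,0,0],
    [0,0,0,0,0,0,0],
    [0,0,0,0,0,0,0],
    [0,0,0,0,0,0,0],
    [0,0,0,0,0,0,0],
    [0,0,0,0,0,0,0],
    [0,0,0,0,0,0,0],
  ],
  force=25,
)

```text
time: 13.07
tool_pos: [0.4866, -0.3033, 0.0296]
tool_rot: [3.141, -0.0, -0.029]
contact_force: [-0.4, 0.5, 3.4]
opening: 0.0209
grip_force: 25.0
```

Call:
carry_out(
  deltas=[
    [0,0,-0.3,0,0,0,0],
    [0,0,-1.5,0,0,0,0],
    [0,0,-3,0,0,0,0],
    [0,0,-3,0,0,0,0],
    [0,-1.2,-2,0,0,0,0],
    [0,-2.4,-1.2,0,0,0,0],
    [0.1,-3,-1,0,0,0,0],
    [0.1,-3,0,0,0,0,0],
  ],
)

```text
time: 13.73
tool_pos: [0.4918, -0.2072, 0.1512]
tool_rot: [3.14, -0.003, -0.031]
contact_force: [1.1, 0.3, -2.8]
opening: 0.0207
grip_force: 25.0
```

Call:
carry_out(
  deltas=[
    [0.1,-3.2,0,0,0,0,0],
    [0.1,-3.2,0,0,0,0,0],
    [0.1,-3.2,0,0,0,0,0],
    [0.1,-3.2,0,0,0,0,0],
    [0.1,-3.2,0,0,0,0,0],
    [0.1,-3.2,0,0,0,0,0],
    [0,-3.2,0,0,0,0,0],
    [0,-3.2,0,0,0,0,0],
  ],
)

```text
time: 14.4
tool_pos: [0.5042, 0.0499, 0.149]
tool_rot: [3.141, 0.001, -0.029]
contact_force: [0.1, -0.4, -1.7]
opening: 0.0207
grip_force: 25.0
```

Call:
carry_out(
  deltas=[
    [0,-2,0,0,0,0,0],
    [0,-1,0,0,0,0,0],
    [0,-0.4,0,0,0,0,0],
    [0,0,0,0,0,0,0],
    [0,0,0,0,0,0,0],
    [0,0,0,0,0,0,0],
    [0,0,0,0,0,0,0],
    [0,0,0,0,0,0,0],
  ],
)

```text
time: 15.07
tool_pos: [0.5058, 0.0814, 0.1493]
tool_rot: [3.141, 0.0, -0.031]
contact_force: [-0.7, -0.3, -2.0]
opening: 0.0209
grip_force: 25.0
```

Run:
```python
from h import *
np.set_printoptions(precision=4,suppress=True)
s=robot.observe(); print(s['tool_pos'],s['tool_rot'],s['opening'],s['contact_force'],s['grip_force'])
d=shot('wrist','w5')
cv2.imwrite('pics/w5b.png',cv2.resize(d['image'][60:330,90:420],None,fx=2.2,fy=2.2,interpolation=cv2.INTER_CUBIC))
```

```text
[0.5058 0.0814 0.1493] [ 3.1414  0.     -0.0307] 0.020851742378341594 [-0.7316 -0.2663 -1.989 ] 24.99933958053589
```

View pics/w5b.png

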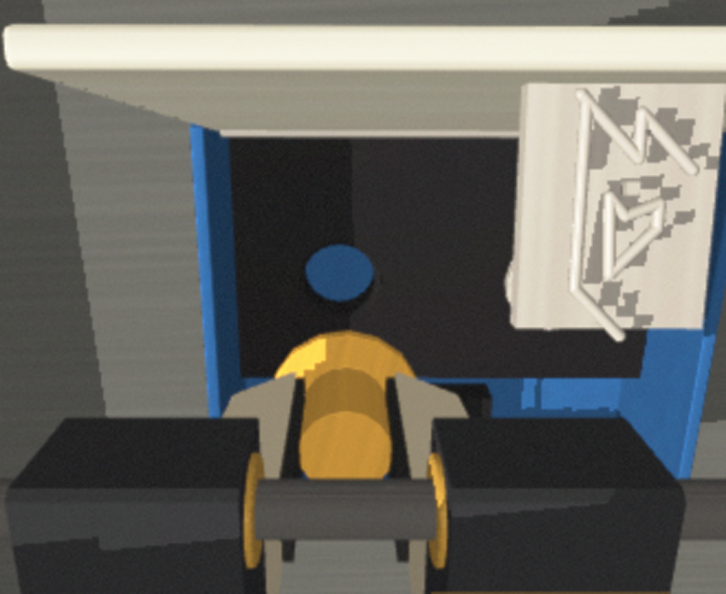

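The wrist view shows the plug held upright, with its axis in the crop at about column 345. The pocket's blue floor is at crop (339,272), which is about (244,184) in the full image, and the stub is half hidden.

Run:
```python
from h import *
np.set_printoptions(precision=4,suppress=True)
d=dict(np.load('w5.npz')); im=d['image'].astype(int); M=np.linalg.inv(d['world_to_cam']); print('cam',M[:3,3])
sub=np.s_[160:205,220:270]; m=(im[sub][...,0]-im[sub][...,2]>40); v,u=np.nonzero(m); u=u+220; v=v+160
print(u.min(),u.max(),v.min(),v.max())
for h in(.006,.026): print(h,'L',ray(d,u.min()-.5,v.mean(),h),'R',ray(d,u.max()+.5,v.mean(),h),'top',ray(d,u.mean(),v.min()-.5,h),'bot',ray(d,u.mean(),v.max()+.5,h))
print('nest',pt(d,244,160),pt(d,280,180),pt(d,210,190), 'floor',pt(d,244,178),pt(d,244,190))
D=d['depth']; print([round(float(pt(d,244,v,0)[2]),4) for v in range(166,206,3)]); print([round(float(pt(d,244,v,0)[0]),4) for v in range(166,206,3)])
q=np.array([pt(d,u,v,0) for u in range(200,290) for v in range(205,290)]); k=q[(q[:,2]>.157)&(q[:,2]<.172)&(abs(q[:,0]-.506)<.03)]; print('knobtop',len(k),k.mean(0) if len(k) else '')
if len(k): print(cv2.minEnclosingCircle(k[:,:2].astype(np.float32)*1000))
```

```text
cam [0.5882 0.0785 0.3001]
229 259 171 196
0.006 L [0.5036 0.0994 0.006 ] R [0.5027 0.0683 0.006 ] top [0.5165 0.0836 0.006 ] bot [0.4894 0.0845 0.006 ]
0.026 L [0.5094 0.098  0.026 ] R [0.5085 0.069  0.026 ] top [0.5214 0.0832 0.026 ] bot [0.4961 0.0841 0.026 ]
nest [0.5314 0.0827 0.027 ] [0.5115 0.05   0.0266] [0.5039 0.1155 0.027 ] floor [0.509  0.0837 0.0067] [0.4966 0.0841 0.0068]
[0.0257, 0.0269, 0.007, 0.0066, 0.0062, 0.0073, 0.0067, 0.0071, 0.0071, 0.0074, 0.0064, 0.0151, 0.0242, 0.0268]
[0.5255, 0.523, 0.5152, 0.5121, 0.5089, 0.5061, 0.5028, 0.4998, 0.4966, 0.4936, 0.4901, 0.4899, 0.49, 0.4879]
knobtop 2081 [0.5106 0.0814 0.164 ]
((515.2329711914062, 81.89732360839844), 23.014158248901367)
```

Call:
carry_out(
  deltas=[
    [0,-0.21,0.5,0,0,0,0],
    [0,0,1.5,0,0,0,0],
    [0,0,2,0,0,0,0],
    [0,0,2,0,0,0,0],
    [0,0,1.5,0,0,0,0],
    [0,0,0.9,0,0,0,0],
    [0,0,0.4,0,0,0,0],
    [0,0,0,0,0,0,0],
  ],
)

```text
time: 15.78
tool_pos: [0.5055, 0.0844, 0.0606]
tool_rot: [3.141, 0.001, -0.029]
contact_force: [0.1, -0.4, -2.4]
opening: 0.0207
grip_force: 25.0
```

Call:
carry_out(
  deltas=[
    [0,0,0.1,0,0,0,0],
    [0,0,0.1,0,0,0,0],
    [0,0,0.1,0,0,0,0],
    [0,0,0.1,0,0,0,0],
    [0,0,0.1,0,0,0,0],
    [0,0,0.1,0,0,0,0],
    [0,0,0,0,0,0,0],
    [0,0,0,0,0,0,0],
  ],
)

```text
time: 16.45
tool_pos: [0.5058, 0.0844, 0.0553]
tool_rot: [3.142, -0.0, -0.029]
contact_force: [-0.3, 0.2, -2.6]
opening: 0.0209
grip_force: 25.0
```

Call:
carry_out(
  deltas=[
    [0,0.05,0.1,0,0,0,0],
    [0,0,0.15,0,0,0,0],
    [0,0,0.15,0,0,0,0],
    [0,0,0.15,0,0,0,0],
    [0,0,0.15,0,0,0,0],
    [0,0,0.15,0,0,0,0],
    [0,0,0.15,0,0,0,0],
    [0,0,0,0,0,0,0],
  ],
)

```text
time: 17.12
tool_pos: [0.5056, 0.0839, 0.0449]
tool_rot: [3.141, 0.001, -0.029]
contact_force: [0.6, -0.2, -2.6]
opening: 0.0209
grip_force: 25.0
```

Call:
carry_out(
  deltas=[
    [0,0,0.1,0,0,0,0],
    [0,0,0.1,0,0,0,0],
    [0,0,0.1,0,0,0,0],
    [0,0,0.05,0,0,0,0],
    [0,0,0.05,0,0,0,0],
    [0,0,0,0,0,0,0],
    [0,0,0,0,0,0,0],
    [0,0,0,0,0,0,0],
  ],
)

```text
time: 17.78
tool_pos: [0.5058, 0.0839, 0.0413]
tool_rot: [3.142, -0.0, -0.029]
contact_force: [1.0, -0.6, -2.2]
opening: 0.0207
grip_force: 25.0
```

Call:
carry_out(
  deltas=[
    [0,0,0.05,0,0,0,0],
    [0,0,0.05,0,0,0,0],
    [0,0,0.05,0,0,0,0],
    [0,0,0,0,0,0,0],
    [0,0,0,0,0,0,0],
    [0,0,0,0,0,0,0],
    [0,0,0,0,0,0,0],
    [0,0,0,0,0,0,0],
  ],
)

```text
time: 18.45
tool_pos: [0.5057, 0.0839, 0.0398]
tool_rot: [3.141, 0.0, -0.029]
contact_force: [0.6, -1.1, -2.1]
opening: 0.0209
grip_force: 25.0
```

Call:
carry_out(
  deltas=[
    [0,0,0.05,0,0,0,0],
    [0,0,0.05,0,0,0,0],
    [0,0,0,0,0,0,0],
    [0,0,0,0,0,0,0],
    [0,0,0,0,0,0,0],
    [0,0,0,0,0,0,0],
    [0,0,0,0,0,0,0],
    [0,0,0,0,0,0,0],
  ],
)

```text
time: 19.12
tool_pos: [0.5058, 0.0839, 0.0396]
tool_rot: [3.141, -0.001, -0.029]
contact_force: [-2.4, -0.3, 6.8]
opening: 0.0209
grip_force: 25.0
```

Call:
carry_out(
  deltas=[
    [0,0,-0.05,0,0,0,0],
    [0,0,0,0,0,0,0.36],
    [0,0,0,0,0,0,0.36],
    [0,0,0,0,0,0,0.36],
    [0,0,0,0,0,0,0.36],
    [0,0,-0.3,0,0,0,0.36],
    [0,0,-0.6,0,0,0,0.36],
    [0,0,-1,0,0,0,0.36],
  ],
)

```text
time: 19.78
tool_pos: [0.5052, 0.0839, 0.0583]
tool_rot: [3.141, 0.002, -0.029]
contact_force: [1.1, 0.4, 0.7]
opening: 0.0331
grip_force: 0.0
```

Call:
carry_out(
  deltas=[
    [0,0,-2,0,0,0,0.36],
    [0,0,-3,0,0,0,0.36],
    [0,0,-3,0,0,0,0.36],
    [-1,0,-3,0,0,0,0.36],
    [-1,0,-3,0,0,0,0.36],
    [0,0,-3,0,0,0,0.36],
    [0,0,-2,0,0,0,0.36],
    [0,0,-1,0,0,0,0.36],
  ],
)

```text
time: 20.45
tool_pos: [0.4866, 0.0846, 0.2628]
tool_rot: [-3.141, -0.007, -0.029]
contact_force: [0.3, -0.1, -0.4]
opening: 0.0329
grip_force: 0.0
```

Run:
```python
from h import *
np.set_printoptions(precision=4,suppress=True)
s=robot.observe(); print(s['tool_pos'],s['tool_rot'],s['opening'],s['contact_force'])
d=shot('wrist','w6')
M=np.linalg.inv(d['world_to_cam']); V,U=np.mgrid[:384,:512]; D=d['depth']
P=np.stack([(U-d['cx'])/d['fx']*D,-(V-d['cy'])/d['fy']*D,-D],-1)@M[:3,:3].T+M[:3,3]
q=P[(abs(P[...,0]-.5055)<.03)&(abs(P[...,1]-.0839)<.03)]
for lo,hi in((.05,.06),(.028,.036)):
    k=q[(q[:,2]>lo)&(q[:,2]<hi)]; print(len(k),np.median(k,0), cv2.minEnclosingCircle(k[:,:2].astype(np.float32)*1000) if len(k) else '')
k=P[(P[...,2]>.15)&(P[...,2]<.23)&(P[...,0]>.55)]; print('lid',len(k),k.min(0),k.max(0),np.percentile(k[:,0],[2,50,98]))
top=k[k[:,2]>.195]; print(np.median(top,0),len(top))
cv2.imwrite('pics/w6.png',d['image'])
```

```text
[0.4866 0.0846 0.2628] [-3.1414 -0.0066 -0.0291] 0.03292716305447567 [ 0.2977 -0.1067 -0.4276]
266 [0.5061 0.0837 0.0549] ((505.6540222167969, 83.92848205566406), 10.925758361816406)
572 [0.5103 0.0831 0.0306] ((505.6523132324219, 84.7747573852539), 40.397945404052734)
lid 8838 [ 0.55   -0.0518  0.15  ] [0.5957 0.1238 0.209 ] [0.5527 0.5849 0.594 ]
[0.5873 0.0376 0.2043] 5706
```

View pics/w6.png

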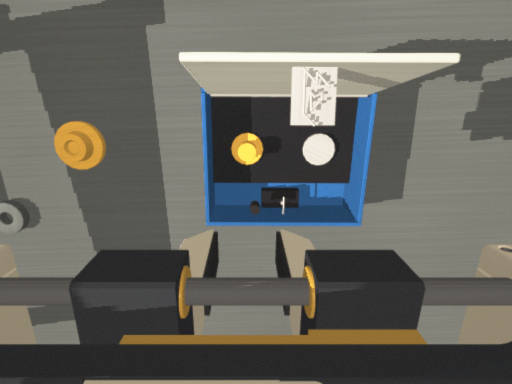

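The plug is seated: its knob top is at 0.055 m and its flange lies on the nest at (247,150). The stub is untouched at (318,150) and the hatch stands open. Next I go over the hatch to behind it.

Call:
carry_out(
  deltas=[
    [0.8,0.3,0,0,0,0,0],
    [1.8,0.7,0,0,0,0,0],
    [2.5,0.9,0,0,0,0,0],
    [2.6,0.9,0,0,0,0,0],
    [2.6,0.9,0,0,0,0,0],
    [1.8,0.6,0,0,0,0,0],
    [0.9,0.3,0,0,0,0,0],
    [0,0,0,0,0,0,0],
  ],
)

```text
time: 21.17
tool_pos: [0.6156, 0.0334, 0.2559]
tool_rot: [3.141, 0.003, -0.031]
contact_force: [0.0, 0.0, -0.3]
opening: 0.0004
grip_force: 0.0
```

Call:
carry_out(
  deltas=[
    [0,0,0,0,0,0,0],
    [0,0,0.5,0,0,0,0],
    [0,0,1,0,0,0,0],
    [0,0,1.5,0,0,0,0],
    [0,0,1.5,0,0,0,0],
    [0,0,1,0,0,0,0],
    [0,0,0.3,0,0,0,0],
    [0,0,0,0,0,0,0],
  ],
)

```text
time: 21.83
tool_pos: [0.6136, 0.035, 0.1993]
tool_rot: [3.142, 0.002, -0.029]
contact_force: [-0.2, -0.4, 0.6]
opening: 0.0006
grip_force: 0.0
```

Run:
```python
from h import *
np.set_printoptions(precision=2,suppress=True)
s=robot.observe(); p=s['tool_pos'];print(p*100,s['contact_force'],s['tool_rot'],s['opening'])
th=np.r_[np.arange(1.7,.09,-.1),.05,0]; c,n=np.cos(th),np.sin(th)
C=np.c_[.569-.130*c+.006*n+.0095, .065+.130*n+.006*c+.008]*100
C=np.vstack([[p[0]*100,p[2]*100],C]); 
for t,a,b in zip(th,C[1:],np.diff(C,axis=0)): print('%.2f'%t,a,'dx %.2f dz(tool) %.2f'%(b[0],-b[1]))
```

```text
[61.36  3.5  19.93] [-0.19 -0.38  0.6 ] [ 3.14  0.   -0.03] 0.0005596797793488459
1.70 [60.12 20.11] dx -1.24 dz(tool) -0.19
1.60 [58.83 20.28] dx -1.29 dz(tool) -0.16
1.50 [57.53 20.31] dx -1.30 dz(tool) -0.03
1.40 [56.23 20.21] dx -1.30 dz(tool) 0.10
1.30 [54.95 19.99] dx -1.28 dz(tool) 0.23
1.20 [53.7  19.63] dx -1.25 dz(tool) 0.35
1.10 [52.49 19.16] dx -1.21 dz(tool) 0.48
1.00 [51.33 18.56] dx -1.16 dz(tool) 0.59
0.90 [50.24 17.86] dx -1.09 dz(tool) 0.71
0.80 [49.22 17.04] dx -1.02 dz(tool) 0.81
0.70 [48.29 16.13] dx -0.93 dz(tool) 0.91
0.60 [47.46 15.14] dx -0.83 dz(tool) 1.00
0.50 [46.73 14.06] dx -0.73 dz(tool) 1.08
0.40 [46.11 12.92] dx -0.62 dz(tool) 1.14
0.30 [45.61 11.71] dx -0.50 dz(tool) 1.20
0.20 [45.23 10.47] dx -0.38 dz(tool) 1.24
0.10 [44.97  9.19] dx -0.25 dz(tool) 1.28
0.05 [44.9   8.55] dx -0.08 dz(tool) 0.65
0.00 [44.85  7.9 ] dx -0.05 dz(tool) 0.65
```

Call:
carry_out(
  deltas=[
    [-0.8,0,0,0,0,0,0],
    [-0.6,0,0,0,0,0,0],
    [-1.0,0,-0.15,0,0,0,0],
    [-1.3,0,-0.05,0,0,0,0],
    [-1.3,0,0.1,0,0,0,0],
    [-1.28,0,0.23,0,0,0,0],
    [-1.25,0,0.35,0,0,0,0],
    [-1.21,0,0.48,0,0,0,0],
  ],
)

```text
time: 22.5
tool_pos: [0.528, 0.0374, 0.1923]
tool_rot: [-3.142, -0.006, -0.029]
contact_force: [3.9, 0.9, 0.7]
opening: 0.0007
grip_force: 1.8
```

Call:
carry_out(
  deltas=[
    [-1.2,0,0.59,0,0,0,0],
    [-1.15,0,0.7,0,0,0,0],
    [-1.02,0,0.8,0,0,0,0],
    [-0.93,0,0.9,0,0,0,0],
    [-0.83,0,1.0,0,0,0,0],
    [-0.73,0,1.08,0,0,0,0],
    [-0.62,0,1.14,0,0,0,0],
    [-0.3,0,0.7,0,0,0,0],
  ],
)

```text
time: 23.17
tool_pos: [0.4591, 0.0396, 0.122]
tool_rot: [-3.141, -0.002, -0.029]
contact_force: [0.9, 2.2, 3.2]
opening: 0.0003
grip_force: 1.3
```

Call:
carry_out(
  deltas=[
    [-0.3,0,0.6,0,0,0,0],
    [-0.25,0,0.7,0,0,0,0],
    [-0.2,0,0.7,0,0,0,0],
    [-0.15,0,0.7,0,0,0,0],
    [-0.1,0,0.5,0,0,0,0],
    [0,0,0.4,0,0,0,0],
    [0,0,0.2,0,0,0,0],
    [0,0,0,0,0,0,0],
  ],
)

```text
time: 23.83
tool_pos: [0.4489, 0.0394, 0.0831]
tool_rot: [3.141, 0.001, -0.029]
contact_force: [-0.7, 1.0, 2.2]
opening: 0.0002
grip_force: 0.8
```

Call:
carry_out(
  deltas=[
    [0,0,0.15,0,0,0,0],
    [0,0,0.15,0,0,0,0],
    [0,0,0.15,0,0,0,0],
    [0,0,0.1,0,0,0,0],
    [0,0,0.1,0,0,0,0],
    [0,0,0.1,0,0,0,0],
    [0,0,0,0,0,0,0],
    [0,0,0,0,0,0,0],
  ],
)

```text
time: 24.5
tool_pos: [0.449, 0.0396, 0.076]
tool_rot: [3.141, 0.0, -0.029]
contact_force: [-1.7, 0.1, 3.7]
opening: 0.0007
grip_force: 1.6
```

Call:
carry_out(
  deltas=[
    [0,0,0.05,0,0,0,0],
    [0,0,0.05,0,0,0,0],
    [0,0,0.05,0,0,0,0],
    [0,0,0.05,0,0,0,0],
    [0,0,0,0,0,0,0],
    [0,0,0,0,0,0,0],
    [0,0,0,0,0,0,0],
    [0,0,0,0,0,0,0],
  ],
)

```text
time: 25.17
tool_pos: [0.4492, 0.0396, 0.0741]
tool_rot: [3.141, 0.0, -0.029]
contact_force: [-3.4, -0.6, 5.1]
opening: 0.0004
grip_force: 2.7
```

Call:
carry_out(
  deltas=[
    [0,0,0.05,0,0,0,0],
    [0,0,0.05,0,0,0,0],
    [0,0,0,0,0,0,0],
    [0,0,0,0,0,0,0],
    [0,0,0,0,0,0,0],
    [0,0,0,0,0,0,0],
    [0,0,0,0,0,0,0],
    [0,0,0,0,0,0,0],
  ],
)

```text
time: 25.83
tool_pos: [0.4491, 0.0396, 0.0732]
tool_rot: [3.141, 0.0, -0.029]
contact_force: [-3.5, -0.3, 5.2]
opening: 0.0005
grip_force: 3.1
```

Call:
carry_out(
  deltas=[
    [0,0,0.05,0,0,0,0],
    [0,0,0,0,0,0,0],
    [0,0,0,0,0,0,0],
    [0,0,0,0,0,0,0],
    [0,0,0,0,0,0,0],
    [0,0,0,0,0,0,0],
    [0,0,0,0,0,0,0],
    [0,0,0,0,0,0,0],
  ],
)

```text
time: 26.5
tool_pos: [0.4491, 0.0396, 0.0728]
tool_rot: [3.141, 0.0, -0.029]
contact_force: [-3.5, -1.1, 6.3]
opening: 0.0006
grip_force: 3.4
```

Call:
carry_out(
  deltas=[
    [0,0,0.05,0,0,0,0],
    [0,0,0,0,0,0,0],
    [0,0,0,0,0,0,0],
    [0,0,0,0,0,0,0],
    [0,0,0,0,0,0,0],
    [0,0,0,0,0,0,0],
    [0,0,0,0,0,0,0],
    [0,0,0,0,0,0,0],
  ],
)

```text
time: 27.17
tool_pos: [0.4491, 0.0396, 0.0723]
tool_rot: [3.141, 0.0, -0.029]
contact_force: [-4.7, -0.2, 7.4]
opening: 0.0006
grip_force: 3.7
```

Call:
carry_out(
  deltas=[
    [0,0,0.05,0,0,0,0],
    [0,0,0,0,0,0,0],
    [0,0,0,0,0,0,0],
    [0,0,0,0,0,0,0],
    [0,0,0,0,0,0,0],
    [0,0,0,0,0,0,0],
    [0,0,0,0,0,0,0],
    [0,0,0,0,0,0,0],
  ],
)

```text
time: 27.83
tool_pos: [0.4492, 0.0396, 0.0719]
tool_rot: [3.141, -0.0, -0.029]
contact_force: [-4.7, -0.2, 8.2]
opening: 0.0005
grip_force: 3.9
```

Call:
carry_out(
  deltas=[
    [0,0,-0.2,0,0,0,0],
    [0,0,-0.2,0,0,0,0],
    [0,0,-0.3,0,0,0,0],
    [0,0,-0.4,0,0,0,0],
    [0,0,-0.4,0,0,0,0],
    [0,0,0,0,0,0,0],
    [0,0,0,0,0,0,0],
    [0,0,0,0,0,0,0],
  ],
)

```text
time: 28.5
tool_pos: [0.4493, 0.0396, 0.0866]
tool_rot: [3.142, -0.0, -0.029]
contact_force: [-0.3, -1.1, -1.2]
opening: 0.0004
grip_force: 0.0
```

No contact 8 mm above the latched place, so the hatch is latched. I retreat and check.

Call:
carry_out(
  deltas=[
    [0,0,-1,0,0,0,0],
    [0,0,-2,0,0,0,0],
    [0,0,-3,0,0,0,0],
    [0,0,-3,0,0,0,0],
    [-1,0,-3,0,0,0,0],
    [-2,1,-1,0,0,0,0],
    [-2,2,0,0,0,0,0],
    [-1,2,0,0,0,0,0],
  ],
)

```text
time: 29.17
tool_pos: [0.3862, -0.0085, 0.2171]
tool_rot: [3.141, -0.001, -0.027]
contact_force: [0.3, 0.5, -0.4]
opening: 0.0002
grip_force: 0.0
```

Call:
carry_out(
  deltas=[
    [0,3,0,0,0,0,0],
    [0,3,0,0,0,0,0],
    [0,3,0,0,0,0,0],
    [0,2,0,0,0,0,0],
    [0,1,0,0,0,0,0],
    [0,0,0,0,0,0,0],
    [0,0,0,0,0,0,0],
    [0,0,0,0,0,0,0],
  ],
)

```text
time: 29.83
tool_pos: [0.3842, -0.1275, 0.2164]
tool_rot: [-3.141, 0.0, -0.029]
contact_force: [0.1, 1.0, -0.1]
opening: 0.0003
grip_force: 0.0
```

Run:
```python
from h import *
np.set_printoptions(precision=4,suppress=True)
d=shot('top','t9'); s=robot.observe(); print(s['tool_pos'],s['contact_force'])
for uv in [(242,175),(242,190),(242,215),(225,215)]: print(uv,pt(d,*uv))
cv2.imwrite('pics/t9b.png',cv2.resize(d['image'],(768,576)))
```

```text
[ 0.3843 -0.1275  0.2165] [-0.3988 -0.6554  0.2498]
(242, 175) [0.5597 0.0364 0.0688]
(242, 190) [0.5195 0.0374 0.0683]
(242, 215) [0.4527 0.0391 0.0691]
(225, 215) [0.4539 0.0844 0.0678]
```

View pics/t9b.png

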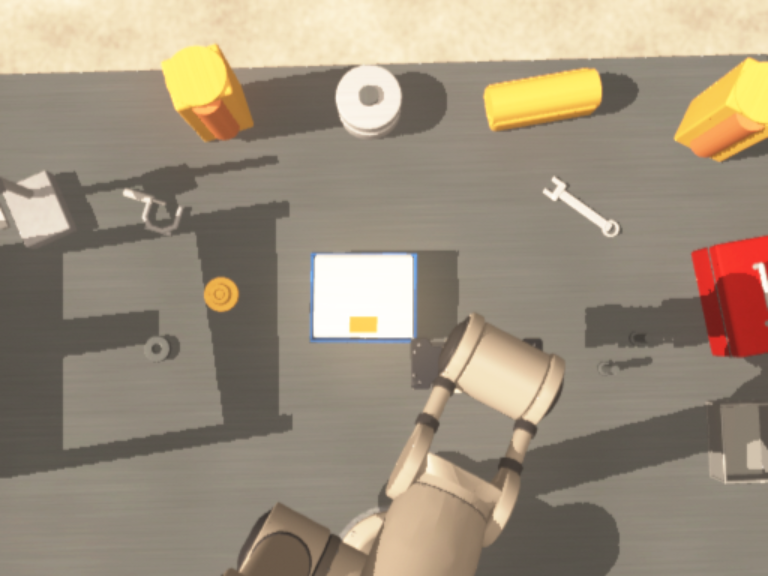

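The hatch is shut and flush, with the pad at (363,324). The bystanders are where they were, with the flange at (221,294), the bolts at (605,368) and (638,338) and the wrench at (582,207). The arm is clear.

```bash
python3 -c "
from cell import robot
print(robot.hand_in())"
```

```text
the job is handed in; nothing more can be done
None
```

The plug is seated in its pocket, the hatch is shut and latched, nothing else was moved, and the job is handed in; freeing the latch took a second, slightly deeper press.

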